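# Set the tube heater four clicks warmer and start it

## Robot

A 6-joint arm with a two-finger parallel gripper is mounted at the origin on the work surface. World frame = base frame: x ahead of the robot, y to its left, z up, the work surface at z = 0. Lengths are in mm, angles in rad, forces in N, time in s.
With the tool pointing down it reaches from about 400 to 925 mm from the base axis. Payload 12.5 kg.
Tool frame: the origin (TCP) lies at the very end of the fingers, on their centre line; the grasp point (between the pads) lies 19 mm behind it; z points along the fingers, y is the line along which they close (so a half turn about z gives the same grasp; the last joint's range is limited). The gripper opens to 95 mm and grips with 3 to 60 N. Pads are 20 mm wide; open, the fingers measure 119 mm over their backs; the gripper's body (75 mm by 180 mm) begins 59 mm behind the grasp point.
Start: joints at [1.214, 0.491, 1.559, -0, 1.092, -0.106], TCP at [155.094, 605.469, 214.661] pointing down, gripper open.
Joint ranges: [-3.1, 3.1], [-0.84, 2.19], [0.05, 2.79], [-1.13, 4.28], [0.06, 2.93], [-2.69, 2.69]. Speed limits (rad/s): [2.22, 2.22, 2.79, 3.14, 3.14, 3.14].

## Interface

Orientations are given as [roll, pitch, yaw] about the fixed x, y, z axes, in that order (R = Rz(yaw) Ry(pitch) Rx(roll)).
In Python, from cell import state, imaging, env, spot_in, mark_of gives the robot as it stands. The module is installed in compiled form; this text tells all that it offers.
- The arm moves only by the tool step_arm, never from a script. Its argument "increments" is a list of rows, each an object with "slide": the shift along the tool's x, y, z in m, a list of three; "roll": the turn about the tool's z in rad. A call has 1 to 5 rows; each row is the pose to reach, as a shift and turn from the pose commanded when the call began, along the tool's axes at that moment; what a row does not reach only later rows make up. A row lasts 1/8 s, in which the tool goes at most 62.5 mm and 10.7 degrees, less where a joint would pass 70% of its speed; a pose out of reach is approached as far as the arm can. A call with a gripper value outside its range is refused whole. "fingers" is the opening, from 0 (shut) to 1 (fully open), set as the call begins (left out, the last holds). The fingers move at their own pace and stop on an object; the grip force is fixed at half the most. Time passes only in rows, so rows that repeat a pose let the fingers close. It gives the time, the measured TCP pose, the force, the opening and the grip force at its end, in the units of the state.
- state(): the state, without advancing time (a new reading comes with each control period).
- imaging.read_camera(name): name is "scene" or "top"; returns a dict with "color" (420x560x3 uint8, red, green, blue), "z_map" (420x560 float32, mm along the optical axis (not along the pixel's ray), 0 where there is no reading), "intrinsics" (3x3 intrinsics, pixels), "distortion" ([k1, k2, p1, p2, k3] as OpenCV has them; the pictures are not rectified), "camera_from_world" (4x4, takes a point from world to camera coordinates). Camera axes: x right, y up, looking along -z (the intrinsics and any distortion apply to the point x, -y, -z); pixel columns grow to the right and rows downward; lengths in mm; the calibration is good to about 2 mm. A picture is of the moment at which its call begins.
- env.job_done(): hands the job in; it is judged then, once.
Trained networks look in the newest picture that a camera, given by its name, has taken for a name from the list of things; names that differ only in an ending like _2 or _b are one class to them, and where a whole thing is asked for, a point or a joint stands for the part that bears it (a point fixed in the world has none). Each returns a list of dicts, best first, with "confidence" (0 to 1); they miss things now and then, are a little off and sometimes report something else, mostly with a low value. They report only what shows in the picture. A call takes as long as a camera call.
- spot_in(camera, target): "bbox" ([left, top, right, bottom] in pixels, round what is visible of it).
- mark_of(camera, target): "uv" ([column, row] in pixels: a listed point, or the origin of a listed thing).
The state is a dict: "t": time; "joints": joint angles; "qvel": joint speeds; "tau": joint torques, N m; "eef_pos": TCP position; "tcp_rot": TCP orientation; "ft_force": force on the tool from outside, world axes, zero at the start; "moment": the same for the moment, N m; "opening": opening from 0.0 (shut) to 1.0 (fully open); "grip_force": force on a finger pad.
Only numpy, scipy, OpenCV 4.12 (cv2) and the standard library are available. Lean on these libraries where they do the work, as an engineer would, in place of code of your own. Each camera call takes 0.05 s, during which the arm holds its last target. There are 200 camera calls.

## Task

On the tube heater, turn the thermostat dial up (clockwise) by exactly four clicks, pushing the side of its raised bar round with a fingertip - do not take the bar between the fingers. When the dial rests in that fourth click, press the round start key fully down with a fingertip, let it come back up and leave the heater. The tubes standing in the heater, the tube rack and the bottle stay where they are.

Things in the scene. Friction and masses are not known exactly. Their poses are not given: they have to be found in the camera images.
- heater: dry-block tube heater fixed to the bench: white housing 270 mm deep (its x) by 210 mm wide (its y). Origin under its centre on the bench; x points from the front edge of the console to the tube block, z up. Front part, x = -135 to -5 mm: flat console, top 62 mm above the bench. Rear part, x = -5 to 135 mm: 89 mm high, with an aluminium block of eight tube wells
- console (a point): middle of the console's flat top, 62 mm above the bench, at heater x = -72, y = 0 mm; axes as the heater's. From it the dial's axis lies at y = +36 mm and the start key at y = -66 mm; nothing else on the console stands up more than 3 mm. Eleven dark strokes round the dial mark its clicks, longer towards the warm end
- dial (a joint): angle of the dial in rad: 0 at its lowest click, growing clockwise seen from above (warmer). Eleven clicks 0.4189 rad (24 degrees) apart; it starts in one of the lowest four. Leaving a click takes about 0.1 N m (5 N at 20 mm from the axis); past half way it snaps by itself into the next click, ahead of the finger. Let go, it settles in the nearest click. End stops 0.08 rad past the end clicks
- dial_bar (a point): point on the dial's axis at the top of its bar, 88 mm above the bench. Black round skirt 60 mm across, top 8 mm above the console; a straight upright bar crosses its middle, 56 mm long, 10 mm thick, 18 mm high above the skirt. Axes turn with the dial: x along the bar to its pointer end (white line), z up. At joint value 0 the pointer is 120 degrees counterclockwise, from above, of the heater's x
- dial_pointer (a point): point on the top of the dial's bar near its pointer end, 26 mm from the dial's axis
- start_key (a joint): travel of the start key in m: 0 up, 0.005 fully down. Sprung: begins to move at about 1.5 N, reaches the bottom at about 5 N, comes back up when let go
- start_key_top (a point): centre of the top of the start key, a round white push key 24 mm across in a grey collar; when up its top is 13 mm above the console (75 mm above the bench); pressed straight down
- tube_a: capped sample tube 82 mm tall, 13 mm across, 17 mm tan cap, standing loose in the heater's well at heater x = 87, y = 51 mm, its cap up to 126 mm above the bench. Origin at its foot; leave it alone
- tube_b: a second such tube, in the well at heater x = 87, y = -17 mm; leave it alone
- tube_rack: loose white wire rack filled with capped tubes, 104 x 60 mm, 85 mm high, on the bench beside the heater on the start key's side. Origin under its centre; leave it alone
- reagent: loose amber reagent bottle with a white cap, 54 mm across, 105 mm high, on the bench beside the heater on the dial's side. Origin under its centre; leave it alone

How it is judged:
By the outcome, as a careful person would: the job done as asked, in the order asked, and still so for the second after the job is handed in, with the robot touching nothing.
It also fails if it takes over 48 s, if anything falls off the work surface, if the arm or the gripper's body presses on something with over 40 N, if the wrist force passes 120 N, or if a joint passes its speed limit or range.

## Working session

There is one attempt and no reset: what is moved stays moved. The work goes in short steps, Python scripts to look and compute and a tool call to move; the robot and the scene stay as the last step left them, time stands still between calls to the robot, and variables do not carry over. Pictures are saved under pics/ and viewed, at most 10 in all, crops included, and the job is handed in when it is done.

Besides the shell and the picture viewer there is one more tool, called after ">>>" as name([rows], argument=value, ...), one row to a line, values as JSON. step_arm: Moves the arm, as the interface text tells. Its arguments: {"type":"object","properties":{"increments":{"type":"array"},"fingers":{"type":"number"}},"required":["increments"]}

```bash
mkdir -p pics; cat > h.py <<'E'
import numpy as np, cv2
from cell import state, imaging, env, spot_in, mark_of
def ray(c,uv):
    K=np.array(c["intrinsics"],float);d=np.array(c["distortion"],float);T=np.array(c["camera_from_world"],float)
    n=cv2.undistortPoints(np.array([[uv]],float),K,d)[0,0]
    R=T[:3,:3];o=-R.T@T[:3,3]
    return o,R.T@np.array([n[0],-n[1],-1.])
def atz(c,uv,z):
    o,d=ray(c,uv);return o+d*(z-o[2])/d[2]
def proj(c,P):
    T=np.array(c["camera_from_world"],float);p=T[:3,:3]@np.array(P,float)+T[:3,3]
    q=np.array([[p[0],-p[1],-p[2]]])
    return cv2.projectPoints(q,np.zeros(3),np.zeros(3),np.array(c["intrinsics"],float),np.array(c["distortion"],float))[0][0,0]
E
cat > a.py <<'E'
from h import *
print({k:np.round(v,3) for k,v in state().items()})
Z=dict(console=62,dial_bar=88,dial_pointer=88,start_key_top=75,heater=0,tube_rack=0,reagent=0)
for n in("scene","top"):
    c=imaging.read_camera(n);cv2.imwrite(f"pics/{n}0.png",c["color"][:,:,::-1])
    print(n,"cam at",ray(c,(280,210))[0].round())
    for k,z in Z.items():
        for m in mark_of(n,k)[:2]: print(n,k,np.round(m["uv"],1),round(m["confidence"],2),atz(c,m["uv"],z).round(1))
E
python3 a.py
```

```text
{'t': np.float64(0.0), 'joints': array([ 1.214,  0.492,  1.559,  0.   ,  1.092, -0.106]), 'qvel': array([ 0.   , -0.002, -0.   ,  0.001,  0.001,  0.002]), 'tau': array([-1.0000e-03, -6.1263e+01, -2.5819e+01,  6.9000e-02,  4.8000e-02,
       -0.0000e+00]), 'eef_pos': array([154.99 , 605.235, 214.075]), 'tcp_rot': array([-3.141, -0.   ,  2.891]), 'ft_force': array([-1.342,  0.437, -0.374]), 'moment': array([-0.014,  0.018, -0.069]), 'grip_force': np.float64(0.0), 'opening': np.float64(0.999)}
scene cam at [1192.   64.  461.]
scene console [302.4 199.6] 0.61 [572.6  79.   62. ]
scene dial_bar [325.5 177.9] 0.95 [540.7 121.3  88. ]
scene dial_pointer [339.8 188.3] 0.58 [577.4 143.7  88. ]
scene heater [316.9 246.9] 0.78 [630.1 103.8   0. ]
scene heater [270.5 198.3] 0.53 [470.7  15.    0. ]
scene tube_rack [210.3 280.1] 0.88 [713.2 -70.7   0. ]
scene reagent [411.5 227.5] 0.74 [573.9 281.3   0. ]
scene reagent [301.8 198.2] 0.68 [471.   80.1   0. ]
top cam at [ 507.   33. 1012.]
top console [266.9 235.4] 0.9 [560.2  74.8  62. ]
top dial_bar [250.5 236.4] 0.76 [556.9 109.   88. ]
top dial_pointer [237.3 231.7] 0.79 [567.3 137.5  88. ]
top start_key_top [290.5 222.2] 0.56 [587.8  22.5  75. ]
top heater [257.1 205.6] 0.64 [634.7 100.4   0. ]
top tube_rack [330.9 168.3] 0.63 [722.9 -77.    0. ]
```

```bash
python3 - <<'E'
import cv2
a=cv2.imread("pics/top0.png");cv2.imwrite("pics/top0c.png",cv2.resize(a[120:300,170:410],None,fx=3.2,fy=3.2,interpolation=cv2.INTER_CUBIC))
a=cv2.imread("pics/scene0.png");cv2.imwrite("pics/sc0c.png",cv2.resize(a[90:330,160:480],None,fx=2.5,fy=2.5,interpolation=cv2.INTER_CUBIC))
E
```

```text
(no output)
```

View pics/top0c.png

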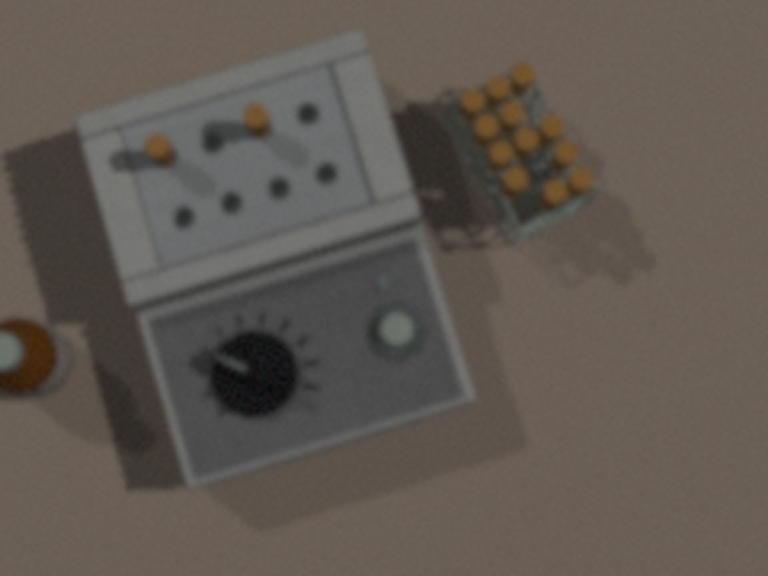

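View pics/sc0c.png

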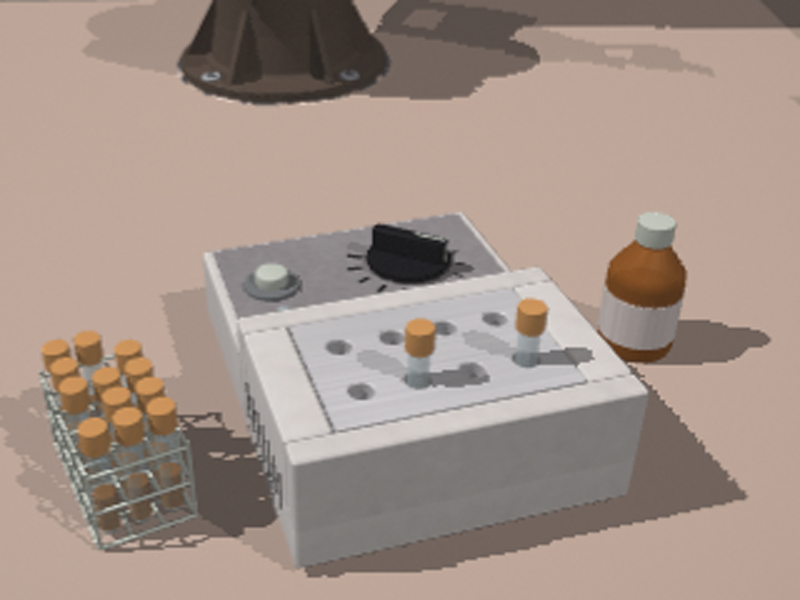

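The top view shows the dial at crop (254,373) with its white pointer line running to (215,354), and the key at (396,328). In the scene view the bar and key are clear of obstacles. Next I fit the heater pose from these features.

```bash
cat > fit.py <<'E'
from h import *
from scipy.optimize import least_squares
C={n:imaging.read_camera(n) for n in("scene","top")}
t=lambda x,y:(x/3.2+170,y/3.2+120)
s=lambda x,y:(x/2.5+160,y/2.5+90)
O=[("top",t(254,374),(-72,36,70)),("top",t(396,328),(-72,-66,75)),("top",t(190,485),(-135,105,62)),("top",t(472,400),(-135,-105,62)),
("top",t(80,116),(135,105,89)),("top",t(363,33),(135,-105,89)),("top",t(159,148),(87,51,126)),("top",t(257,118),(87,-17,126)),
("scene",s(295,457),(135,-105,89)),("scene",s(645,391),(135,105,89)),("scene",s(271,271),(-72,-66,75)),("scene",s(207,254),(-135,-105,62)),("scene",s(463,214),(-135,105,62)),
("scene",s(420,328),(87,-17,126)),("scene",s(532,306),(87,51,126))]
def W(p,q):
    c,s_=np.cos(p[2]),np.sin(p[2]);return np.array([p[0]+c*q[0]-s_*q[1],p[1]+s_*q[0]+c*q[1],q[2]])
f=lambda p:np.concatenate([proj(C[n],W(p,q))-uv for n,uv,q in O])
r=least_squares(f,[630,100,.28],x_scale=[10,10,.1],loss="soft_l1")
print("pose",r.x.round(3));print(f(r.x).reshape(-1,2).round(1).tolist())
p=r.x;d=W(p,(-72,36,88));k=W(p,(-72,-66,75));print("dial",d.round(1),"key",k.round(1))
np.save("pose.npy",p)
for n in C:
    for i in range(5):
        a=p[2]+np.radians(120-24*i);e=[d+26*s_*np.array([np.cos(a),np.sin(a),0]) for s_ in(1,-1)]
        print(n,i,[proj(C[n],q).round(1).tolist() for q in e])
    for nm,z in(("dial_pointer",88),("dial_bar",88),("start_key_top",75)):
        print(nm,[np.round(m["uv"],1).tolist()+[round(m["confidence"],2)] for m in mark_of(n,nm)])
im=cv2.resize(C["top"]["color"][205:270,215:280],None,fx=9,fy=9,interpolation=cv2.INTER_CUBIC)
im2=cv2.resize(C["scene"]["color"][165:215,285:355],None,fx=9,fy=9,interpolation=cv2.INTER_CUBIC)
g=np.clip((im.astype(float)*1.8),0,255).astype(np.uint8)
g2=np.clip((im2.astype(float)*1.5),0,255).astype(np.uint8)
cv2.imwrite("pics/d1.png",g[:,:,::-1]);cv2.imwrite("pics/d2.png",g2[:,:,::-1])
E
python3 fit.py
```

```text
pose [6.36757e+02 1.01137e+02 2.85000e-01]
[[-1.1, -0.3], [-1.0, 0.4], [-2.7, 1.7], [0.5, 0.5], [-3.4, -0.7], [-1.2, -2.0], [-1.7, -1.2], [-1.5, -1.1], [-3.3, 2.1], [1.3, -0.4], [-0.9, -0.7], [-3.1, -2.1], [-0.6, -2.3], [-1.4, -1.1], [-1.2, -0.3]]
dial [557.5 115.4  88. ] key [586.2  17.6  75. ]
scene 0 [[332.1, 177.3], [313.2, 188.2]]
scene 1 [[335.9, 179.8], [309.5, 185.6]]
scene 2 [[337.5, 182.7], [308.2, 182.5]]
scene 3 [[336.6, 185.8], [309.4, 179.6]]
scene 4 [[333.2, 188.3], [312.9, 177.2]]
dial_pointer [[336.8, 187.6, 0.79]]
dial_bar [[324.6, 180.6, 0.68]]
start_key_top [[269.1, 200.1, 0.63]]
top 0 [[239.2, 245.0], [255.8, 227.3]]
top 1 [[236.4, 240.8], [258.6, 231.5]]
top 2 [[235.5, 235.9], [259.6, 236.4]]
top 3 [[236.7, 231.0], [258.4, 241.3]]
top 4 [[239.7, 227.0], [255.3, 245.3]]
dial_pointer [[237.2, 231.1, 0.9]]
dial_bar []
start_key_top [[294.9, 220.6, 0.5]]
```

View pics/d1.png

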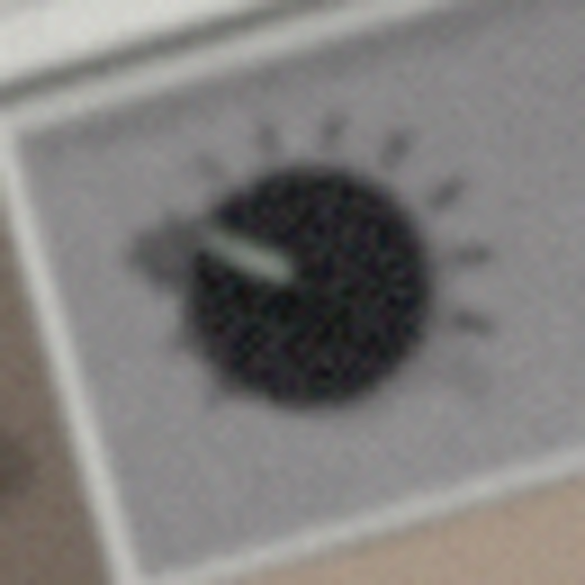

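View pics/d2.png

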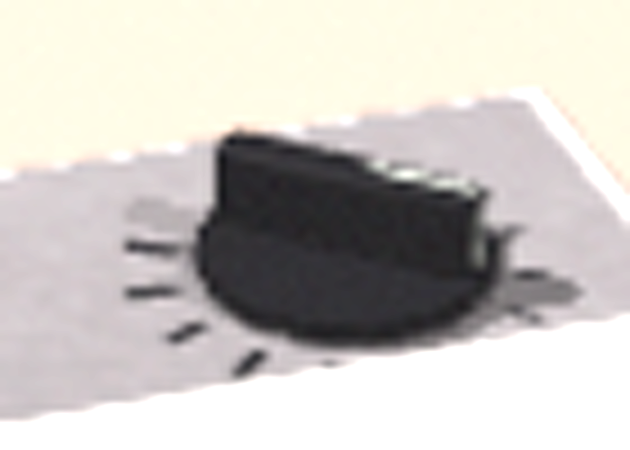

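Both views agree with click 3: the top-view slope is 0.5 against 0.475 predicted, and the scene slope is 0.21 against 0.23. The target is therefore click 7. I'll push the counterclockwise side of the pointer half with the shut fingers, turning the tool along with the bar.

```bash
cat > go.py <<'E'
# go.py p x y z yawdeg  | go.py b click gap r z  (bar-following pose at clicks; comma list of clicks:gap)
from h import *
import sys
st=state();P=np.array(st["eef_pos"]);psi=st["tcp_rot"][2]
X=np.array([np.cos(psi),np.sin(psi),0]);Y=np.array([np.sin(psi),-np.cos(psi),0]);Zt=np.array([0,0,-1.])
D=np.array([557.5,114.2]);H=np.load("pose.npy")[2]
print("t",round(st["t"],2),"P",P.round(1),"yaw",round(psi,3),"F",np.round(st["ft_force"],1),"q6",round(st["joints"][5],2),"open",round(st["opening"],2))
def out(T,yaw):
    d=T-P;a=(psi-yaw+np.pi)%(2*np.pi)-np.pi
    print("slide",(np.array([d@X,d@Y,d@Zt])/1000).round(4).tolist(),"roll",round(a,3),"->",T.round(1))
if sys.argv[1]=="p":
    x,y,z,w=map(float,sys.argv[2:]);out(np.array([x,y,z]),psi if w==999 else np.radians(w))
else:
    r,z=float(sys.argv[3]),float(sys.argv[4])
    for cg in sys.argv[2].split(","):
        c,g=map(float,cg.split(":"))
        th=H+np.radians(120-24*c);u=np.array([np.cos(th),np.sin(th)]);n=np.array([-u[1],u[0]])
        q=D+r*u+(15+g)*n;out(np.array([q[0],q[1],z]),th+np.pi/2)
E
python3 go.py b 3:12 15 214
```

```text
t 1.2 P [155.1 605.4 214.7] yaw 2.891 F [-0.3  0.6  1.1] q6 -0.11 open 1.0
slide [-0.4882, -0.356, 0.0007] roll 0.197 -> [539.7 139.4 214. ]
```

>>> step_arm([
  {"slide": [-0.045,-0.033,0],"roll": 0.02},
  {"slide": [-0.09,-0.066,0],"roll": 0.04},
  {"slide": [-0.135,-0.099,0],"roll": 0.06},
  {"slide": [-0.18,-0.132,0],"roll": 0.08},
  {"slide": [-0.225,-0.165,0],"roll": 0.1},
], fingers=0)

```text
t: 1.82
eef_pos: [333.0, 388.4, 214.9]
tcp_rot: [3.141, 0.0, 2.79]
ft_force: [-0.2, 0.2, 0.1]
opening: 0.531
grip_force: 0.0
```

```bash
python3 go.py b 3:12 15 214
```

```text
t 1.82 P [333.  388.4 214.9] yaw 2.79 F [-0.2  0.2  0.1] q6 -0.49 open 0.53
slide [-0.2797, -0.1627, 0.0009] roll 0.097 -> [539.7 139.4 214. ]
```

>>> step_arm([
  {"slide": [-0.045,-0.026,0],"roll": 0.02},
  {"slide": [-0.1,-0.058,0],"roll": 0.04},
  {"slide": [-0.15,-0.087,0],"roll": 0.06},
  {"slide": [-0.2,-0.116,0],"roll": 0.08},
  {"slide": [-0.24,-0.14,0],"roll": 0.097},
])

```text
t: 2.45
eef_pos: [510.7, 173.9, 214.8]
tcp_rot: [3.141, 0.0, 2.692]
ft_force: [-0.8, 0.8, 0.0]
opening: 0.025
grip_force: 0.0
```

```bash
python3 go.py b 3:12 15 120
```

```text
t 2.45 P [510.7 173.9 214.8] yaw 2.692 F [-0.8  0.8  0. ] q6 -0.92 open 0.03
slide [-0.0411, -0.0185, 0.0948] roll -0.001 -> [539.7 139.4 120. ]
```

>>> step_arm([
  {"slide": [-0.03,-0.014,0.03],"roll": 0},
  {"slide": [-0.041,-0.0185,0.07],"roll": 0},
  {"slide": [-0.041,-0.0185,0.11],"roll": 0},
  {"slide": [-0.041,-0.0185,0.139],"roll": 0},
  {"slide": [-0.041,-0.0185,0.139],"roll": 0},
])

```text
t: 3.08
eef_pos: [537.5, 141.2, 74.1]
tcp_rot: [-3.14, -0.003, 2.694]
ft_force: [-0.2, -0.1, 0.0]
opening: 0.004
grip_force: 0.0
```

```bash
python3 go.py b 3:3,3:0,3.25:0,3.5:0,3.75:0,4:0 15 76; python3 - <<'E'
from h import *
c=imaging.read_camera("scene");a=c["color"][130:240,240:390]
cv2.imwrite("pics/s2.png",np.clip(cv2.resize(a,None,fx=5,fy=5,interpolation=cv2.INTER_CUBIC)*1.3,0,255).astype(np.uint8)[:,:,::-1])
E
```

```text
t 3.08 P [537.5 141.2  74.1] yaw 2.694 F [-0.2 -0.1  0. ] q6 -0.98 open 0.0
slide [-0.0117, -0.0007, -0.0019] roll 0.0 -> [547.8 135.5  76. ]
slide [-0.0147, -0.0007, -0.0019] roll 0.0 -> [550.5 134.2  76. ]
slide [-0.0164, 0.0008, -0.0019] roll 0.105 -> [552.6 134.8  76. ]
slide [-0.0182, 0.0021, -0.0019] roll 0.21 -> [554.8 135.2  76. ]
slide [-0.0201, 0.0032, -0.0019] roll 0.314 -> [557.  135.4  76. ]
slide [-0.0221, 0.0041, -0.0019] roll 0.419 -> [559.2 135.3  76. ]
```

View pics/s2.png

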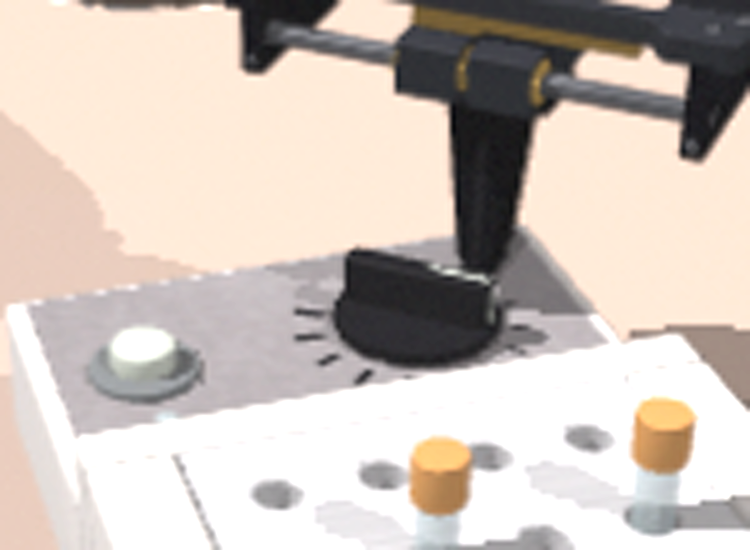

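The tapered fingertip stands behind the pointer half of the bar (crop 485,265), clear of it. I'll close in until it touches.

>>> step_arm([
  {"slide": [-0.004,-0.001,-0.002],"roll": 0},
  {"slide": [-0.008,-0.001,-0.002],"roll": 0},
  {"slide": [-0.012,-0.001,-0.002],"roll": 0},
  {"slide": [-0.014,-0.001,-0.002],"roll": 0},
  {"slide": [-0.014,-0.001,-0.002],"roll": 0},
])

```text
t: 3.75
eef_pos: [549.3, 135.0, 78.0]
tcp_rot: [-3.141, -0.003, 2.694]
ft_force: [-7.6, 5.7, 7.4]
opening: 0.001
grip_force: 4.6
```

```bash
python3 go.py b 3:0,3.25:0,3.5:0,3.75:0,4:0 15 76
```

```text
t 3.75 P [549.3 135.   78. ] yaw 2.694 F [-7.6  5.7  7.4] q6 -1.0 open 0.0
slide [-0.0014, -0.0002, 0.002] roll 0.0 -> [550.5 134.2  76. ]
slide [-0.003, 0.0013, 0.002] roll 0.105 -> [552.6 134.8  76. ]
slide [-0.0048, 0.0026, 0.002] roll 0.209 -> [554.8 135.2  76. ]
slide [-0.0067, 0.0037, 0.002] roll 0.314 -> [557.  135.4  76. ]
slide [-0.0088, 0.0046, 0.002] roll 0.419 -> [559.2 135.3  76. ]
```

```bash
python3 go.py b 3:1,3.2:1,3.4:1,3.6:1,3.8:1,4:1 18 77;  python3 - <<'E'
from h import *
c=imaging.read_camera("scene");a=c["color"][150:220,280:370]
cv2.imwrite("pics/s3.png",np.clip(cv2.resize(a,None,fx=8,fy=8,interpolation=cv2.INTER_CUBIC)*1.4,0,255).astype(np.uint8)[:,:,::-1])
E
```

```text
t 3.75 P [549.3 135.   78. ] yaw 2.694 F [-7.6  5.7  7.4] q6 -1.0 open 0.0
slide [-0.0004, 0.0028, 0.001] roll 0.0 -> [550.9 137.4  77. ]
slide [-0.0019, 0.0041, 0.001] roll 0.084 -> [552.8 137.8  77. ]
slide [-0.0036, 0.0052, 0.001] roll 0.168 -> [554.8 138.1  77. ]
slide [-0.0054, 0.0062, 0.001] roll 0.251 -> [556.8 138.3  77. ]
slide [-0.0072, 0.007, 0.001] roll 0.335 -> [558.9 138.2  77. ]
slide [-0.0091, 0.0077, 0.001] roll 0.419 -> [560.9 138.   77. ]
```

View pics/s3.png

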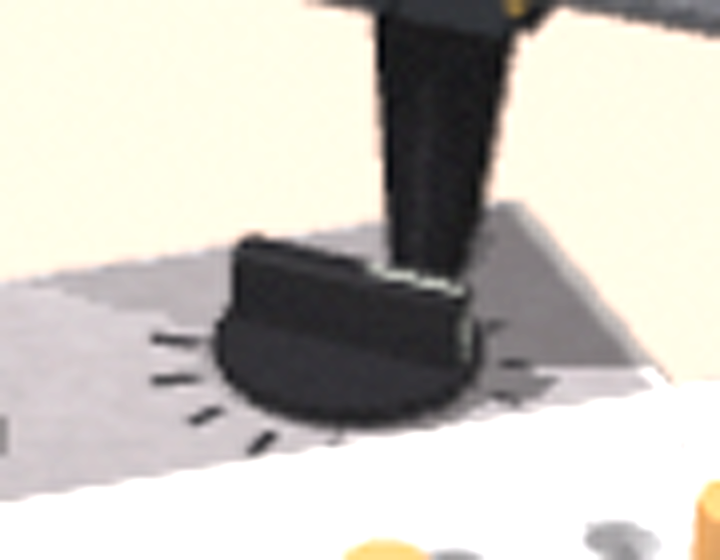

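The tip touches the bar's far side (crop 425,275), roughly 15 mm from the axis toward the pointer end. Pushing on.

>>> step_arm([
  {"slide": [-0.0019,0.002,0.001],"roll": 0.08},
  {"slide": [-0.0036,0.004,0.001],"roll": 0.16},
  {"slide": [-0.0054,0.006,0.001],"roll": 0.24},
  {"slide": [-0.0064,0.0068,0.001],"roll": 0.3},
  {"slide": [-0.0064,0.0068,0.001],"roll": 0.3},
])

```text
t: 4.42
eef_pos: [558.3, 138.0, 76.7]
tcp_rot: [-3.14, -0.002, 2.393]
ft_force: [-5.7, 2.6, 1.3]
opening: 0.004
grip_force: 2.3
```

```bash
python3 go.py b 3.75:1,4:1,4.25:1,4.5:1,4.75:1,5:1 18 77;  cat > ang.py <<'E'
from h import *
H=np.load("pose.npy")[2]
for n in("top","scene"):
    c=imaging.read_camera(n)
    for nm in("dial_pointer","dial_bar"):
        for m in mark_of(n,nm)[:1]:
            q=atz(c,m["uv"],88)[:2];d=q-[557.5,114.2];print(n,nm,round(m["confidence"],2),q.round(1),"click",round((120-np.degrees((np.arctan2(d[1],d[0])-H)))/24,2),"r",np.hypot(*d).round(1))
E
python3 ang.py
```

```text
t 4.42 P [558.3 138.   76.7] yaw 2.393 F [-5.7  2.6  1.3] q6 -0.7 open 0.0
slide [0.0002, 0.0002, -0.0003] roll 0.013 -> [558.4 138.3  77. ]
slide [-0.0018, 0.0018, -0.0003] roll 0.118 -> [560.9 138.   77. ]
slide [-0.004, 0.0031, -0.0003] roll 0.223 -> [563.3 137.6  77. ]
slide [-0.0062, 0.0042, -0.0003] roll 0.328 -> [565.8 136.8  77. ]
slide [-0.0086, 0.0051, -0.0003] roll 0.432 -> [568.1 135.8  77. ]
slide [-0.011, 0.0057, -0.0003] roll 0.537 -> [570.3 134.6  77. ]
scene dial_pointer 0.63 [581.3 136.8] click 3.87 r 32.8
scene dial_bar 0.91 [549.3 120.9] click -0.18 r 10.6
```

>>> step_arm([
  {"slide": [-0.001,0.001,0],"roll": 0.06},
  {"slide": [-0.0018,0.0018,0],"roll": 0.118},
  {"slide": [-0.0029,0.0025,0],"roll": 0.17},
  {"slide": [-0.004,0.0031,0],"roll": 0.223},
  {"slide": [-0.004,0.0031,0],"roll": 0.223},
])

```text
t: 5.35
eef_pos: [564.5, 137.5, 76.9]
tcp_rot: [3.141, 0.0, 2.171]
ft_force: [-0.3, 0.4, -0.3]
opening: 0.005
grip_force: 0.0
```

```bash
python3 go.py b 4.25:1,4.5:1,4.75:1,5:1 18 77;python3 - <<'E'
from h import *
c=imaging.read_camera("scene");a=c["color"][150:220,280:370]
cv2.imwrite("pics/s4.png",np.clip(cv2.resize(a,None,fx=8,fy=8,interpolation=cv2.INTER_CUBIC)*1.4,0,255).astype(np.uint8)[:,:,::-1])
E
```

```text
t 5.35 P [564.5 137.5  76.9] yaw 2.171 F [-0.3  0.4 -0.3] q6 -0.48 open 0.01
slide [0.0007, -0.0009, -0.0001] roll 0.001 -> [563.3 137.6  77. ]
slide [-0.0013, 0.0007, -0.0001] roll 0.106 -> [565.8 136.8  77. ]
slide [-0.0034, 0.0021, -0.0001] roll 0.211 -> [568.1 135.8  77. ]
slide [-0.0056, 0.0032, -0.0001] roll 0.316 -> [570.3 134.6  77. ]
```

View pics/s4.png

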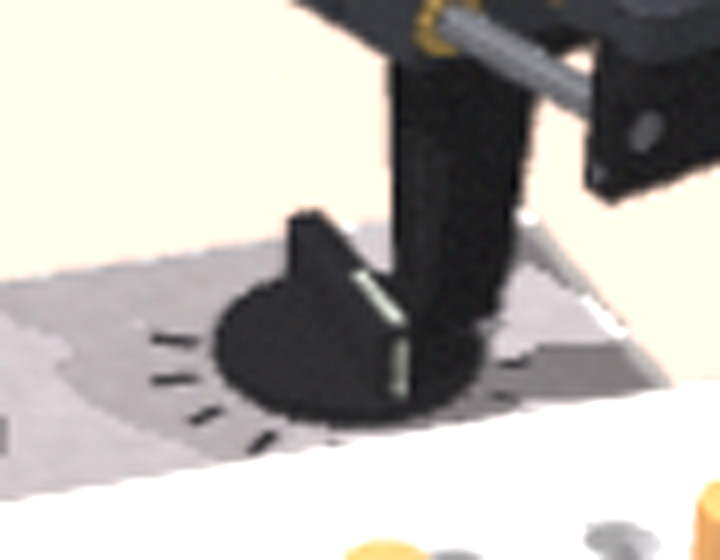

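The bar has swung well round, with its pointer end at crop (405,320) and its tail at (305,212). I'll compare that with the predicted clicks.

```bash
python3 - <<'E'
from h import *
c=imaging.read_camera("scene");H=np.load("pose.npy")[2]
for i in np.arange(4,8.1,.5):
    a=H+np.radians(120-24*i);u=27*np.array([np.cos(a),np.sin(a),0]);d=np.array([557.5,115.,88])
    p,q=proj(c,d+u),proj(c,d-u);print(i,((p-[280,150])*8).round(),((q-[280,150])*8).round(),"vec",(p-q).round(1))
E
```

```text
4.0 [427. 308.] [258. 216.] vec [21.1 11.6]
4.5 [406. 316.] [278. 209.] vec [16.  13.4]
5.0 [383. 322.] [301. 204.] vec [10.3 14.7]
5.5 [358. 324.] [325. 202.] vec [ 4.1 15.3]
6.0 [331. 324.] [349. 202.] vec [-2.3 15.3]
6.5 [305. 321.] [374. 204.] vec [-8.5 14.6]
7.0 [281. 315.] [397. 209.] vec [-14.4  13.2]
7.5 [260. 307.] [418. 217.] vec [-19.7  11.3]
8.0 [243. 297.] [435. 226.] vec [-24.1   8.8]
```

```bash
cat > bar.py <<'E'
from h import *
H=np.load("pose.npy")[2]
for n in("scene","top"):
    c=imaging.read_camera(n);Z=c["z_map"];K=np.array(c["intrinsics"],float)
    r,l=np.mgrid[150:260,220:370];uv=np.stack([l.ravel(),r.ravel()],1).astype(float)
    z=Z[r.ravel(),l.ravel()];ok=z>0;uv=uv[ok];z=z[ok]
    nn=cv2.undistortPoints(uv[:,None],K,np.array(c["distortion"],float))[:,0]
    T=np.array(c["camera_from_world"],float);cam=np.stack([nn[:,0]*z,-nn[:,1]*z,-z],1);w=(cam-T[:3,3])@T[:3,:3]
    P=w[:,:2]-[557.5,114.2];m=(np.hypot(*P.T)<33)&(w[:,2]>80)&(w[:,2]<92)
    q=P[m];
    if len(q)<8: print(n,len(q));continue
    mu=q.mean(0);_,s,V=np.linalg.svd(q-mu);a=np.degrees(np.arctan2(V[0,1],V[0,0])-H)
    print(n,len(q),"z",np.median(w[m,2]).round(1),"mu",mu.round(1),"sd",(s/np.sqrt(len(q))).round(1),"click mod7.5",round(((120-a)/24)%7.5,2))
E
python3 bar.py; python3 go.py b 5:1 18 77
```

```text
scene 195 z 86.9 mu [8.1 8.2] sd [15.8  7.6] click mod7.5 4.45
top 0
t 5.55 P [564.5 137.2  76.7] yaw 2.171 F [ 0.7 -0.7 -0.2] q6 -0.48 open 0.0
slide [-0.0054, 0.0033, -0.0003] roll 0.316 -> [570.3 134.6  77. ]
```

>>> step_arm([
  {"slide": [0.015,0,0],"roll": 0},
  {"slide": [0.03,0,0],"roll": 0},
  {"slide": [0.03,0,0],"roll": 0},
])

```text
t: 5.92
eef_pos: [546.5, 163.4, 76.7]
tcp_rot: [-3.141, -0.0, 2.173]
ft_force: [0.3, 0.3, 0.9]
opening: 0.004
grip_force: 0.0
```

```bash
python3 bar.py; python3 ang.py;python3 - <<'E'
from h import *
c=imaging.read_camera("scene");a=c["color"][150:220,280:370]
cv2.imwrite("pics/s5.png",np.clip(cv2.resize(a,None,fx=8,fy=8,interpolation=cv2.INTER_CUBIC)*1.4,0,255).astype(np.uint8)[:,:,::-1])
E
```

```text
scene 138 z 87.0 mu [5.8 2.6] sd [17.  3.] click mod7.5 4.95
top 77 z 86.8 mu [-6.1 -4.8] sd [15.   2.3] click mod7.5 5.18
top dial_pointer 0.61 [584.9 123.2] click 4.92 r 28.9
top dial_bar 0.7 [555.3 117.4] click 0.49 r 3.9
scene dial_pointer 0.9 [589.6 120.1] click 5.24 r 32.7
scene dial_bar 0.64 [553.2 118. ] click -0.09 r 5.7
```

View pics/s5.png

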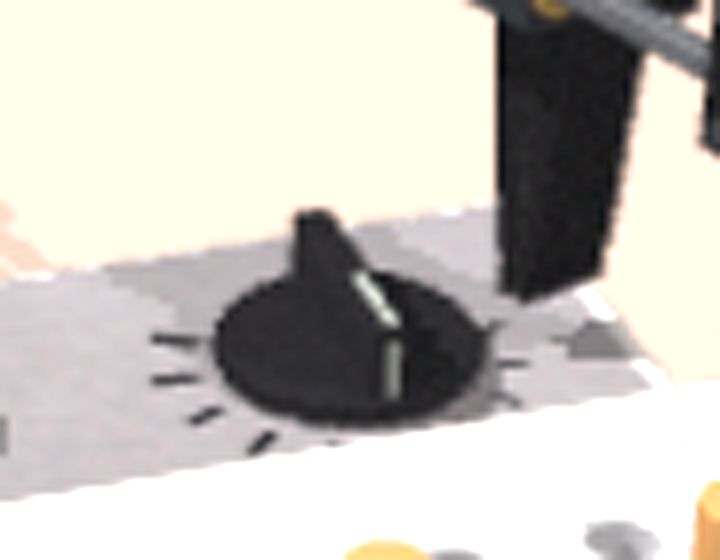

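The finger is clear now. The pointer end is at crop (392,325) and the depth fits give 4.95 and 5.18, so the dial rests in click 5. That is two clicks done and two to go. The bar sits about 0.4 click ahead of the nominal finger pose.

```bash
python3 go.py b 5:15,5:6,5:3,5.15:2,5.3:1 18 77
```

```text
t 6.38 P [547.4 161.9  76.6] yaw 2.17 F [ 0.4 -0.  -0.2] q6 -0.43 open 0.0
slide [-0.0221, 0.0078, -0.0004] roll 0.315 -> [566.3 148.1  77. ]
slide [-0.0307, 0.005, -0.0004] roll 0.315 -> [568.9 139.4  77. ]
slide [-0.0335, 0.0041, -0.0004] roll 0.315 -> [569.7 136.5  77. ]
slide [-0.0359, 0.0044, -0.0004] roll 0.378 -> [571.3 134.7  77. ]
slide [-0.0383, 0.0045, -0.0004] roll 0.44 -> [572.7 132.9  77. ]
```

>>> step_arm([
  {"slide": [-0.01,0.007,0],"roll": 0.16},
  {"slide": [-0.022,0.0075,0],"roll": 0.315},
  {"slide": [-0.0305,0.005,0],"roll": 0.315},
  {"slide": [-0.0335,0.004,0],"roll": 0.315},
  {"slide": [-0.0335,0.004,0],"roll": 0.315},
])

```text
t: 7.0
eef_pos: [569.4, 136.7, 76.6]
tcp_rot: [-3.141, -0.0, 1.857]
ft_force: [0.4, -0.5, -0.3]
opening: 0.008
grip_force: 0.0
```

```bash
python3 go.py b 5:3,5.1:2.5,5.2:2,5.3:2,5.4:2,5.5:2 18 77
```

```text
t 7.0 P [569.4 136.7  76.6] yaw 1.857 F [ 0.4 -0.5 -0.3] q6 -0.16 open 0.01
slide [-0.0002, 0.0003, -0.0004] roll 0.002 -> [569.7 136.5  77. ]
slide [-0.0015, 0.001, -0.0004] roll 0.044 -> [570.8 135.5  77. ]
slide [-0.0028, 0.0016, -0.0004] roll 0.085 -> [571.7 134.5  77. ]
slide [-0.0036, 0.0023, -0.0004] roll 0.127 -> [572.6 133.8  77. ]
slide [-0.0045, 0.0029, -0.0004] roll 0.169 -> [573.4 133.2  77. ]
slide [-0.0053, 0.0034, -0.0004] roll 0.211 -> [574.2 132.5  77. ]
```

>>> step_arm([
  {"slide": [-0.0015,0.001,0],"roll": 0.04},
  {"slide": [-0.0028,0.0016,0],"roll": 0.08},
  {"slide": [-0.0036,0.0022,0],"roll": 0.12},
  {"slide": [-0.0036,0.0022,0],"roll": 0.12},
])

```text
t: 7.5
eef_pos: [571.5, 135.6, 76.6]
tcp_rot: [-3.14, -0.002, 1.737]
ft_force: [-4.8, 12.4, 2.0]
opening: 0.004
grip_force: 6.1
```

```bash
python3 bar.py; python3 go.py b 5.3:2,5.3:1,5.4:1,5.5:1,5.6:1 18 77
```

```text
scene 174 z 87.1 mu [8.9 6.4] sd [17.3  5.7] click mod7.5 4.68
top 0
t 7.6 P [571.5 135.7  76.6] yaw 1.737 F [-4.3 11.4  1.8] q6 -0.05 open 0.0
slide [-0.002, 0.0008, -0.0004] roll 0.007 -> [572.6 133.8  77. ]
slide [-0.003, 0.0008, -0.0004] roll 0.007 -> [572.7 132.9  77. ]
slide [-0.0038, 0.0014, -0.0004] roll 0.049 -> [573.5 132.2  77. ]
slide [-0.0046, 0.002, -0.0004] roll 0.091 -> [574.2 131.5  77. ]
slide [-0.0054, 0.0026, -0.0004] roll 0.133 -> [575.  130.8  77. ]
```

>>> step_arm([
  {"slide": [-0.0008,0.0006,0],"roll": 0.04},
  {"slide": [-0.0016,0.001,0],"roll": 0.08},
  {"slide": [-0.0016,0.001,0],"roll": 0.08},
])

```text
t: 7.98
eef_pos: [573.8, 132.7, 76.7]
tcp_rot: [3.142, -0.0, 1.657]
ft_force: [0.3, 0.6, 0.4]
opening: 0.011
grip_force: 0.1
```

```bash
python3 go.py b 5.3:2,5.4:2,5.5:2,5.6:2 18 77
```

```text
t 7.97 P [573.8 132.7  76.7] yaw 1.657 F [0.3 0.6 0.4] q6 0.03 open 0.01
slide [0.0012, -0.0011, -0.0003] roll -0.073 -> [572.6 133.8  77. ]
slide [0.0005, -0.0003, -0.0003] roll -0.031 -> [573.4 133.2  77. ]
slide [-0.0002, 0.0004, -0.0003] roll 0.011 -> [574.2 132.5  77. ]
slide [-0.001, 0.0011, -0.0003] roll 0.053 -> [574.9 131.8  77. ]
```

>>> step_arm([
  {"slide": [0.015,0,0],"roll": 0},
  {"slide": [0.03,0,0],"roll": 0},
  {"slide": [0.03,0,0],"roll": 0},
])

```text
t: 8.35
eef_pos: [571.1, 163.9, 76.6]
tcp_rot: [3.142, -0.0, 1.658]
ft_force: [-0.4, 0.2, -0.4]
opening: 0.005
grip_force: 0.0
```

```bash
python3 bar.py; python3 ang.py; python3 go.py b 6:12,6:3,6.1:2.5,6.2:2,6.3:2,6.4:2,6.5:2 18 77
```

```text
scene 109 z 87.4 mu [6.4 2. ] sd [16.8  2.9] click mod7.5 5.76
top 79 z 86.5 mu [-0.1 -3.7] sd [15.5  1.9] click mod7.5 5.72
top dial_pointer 0.61 [579.9 116.3] click 5.46 r 22.5
top dial_bar 0.81 [554.6 117.2] click 0.11 r 4.1
scene dial_pointer 0.77 [580.  117.5] click 5.33 r 22.8
scene dial_bar 0.67 [555.  118.6] click 0.69 r 5.0
t 8.75 P [571.4 162.1  76.6] yaw 1.655 F [ 0.1 -0.8 -0.3] q6 0.08 open 0.0
slide [-0.0241, 0.0055, -0.0004] roll 0.219 -> [578.9 138.6  77. ]
slide [-0.0329, 0.0036, -0.0004] roll 0.219 -> [577.7 129.6  77. ]
slide [-0.0343, 0.004, -0.0004] roll 0.26 -> [578.3 128.3  77. ]
slide [-0.0357, 0.0043, -0.0004] roll 0.302 -> [578.7 126.9  77. ]
slide [-0.0366, 0.0048, -0.0004] roll 0.344 -> [579.3 126.   77. ]
slide [-0.0376, 0.0052, -0.0004] roll 0.386 -> [579.7 125.1  77. ]
slide [-0.0385, 0.0055, -0.0004] roll 0.428 -> [580.2 124.1  77. ]
```

>>> step_arm([
  {"slide": [-0.012,0.0055,0],"roll": 0.11},
  {"slide": [-0.024,0.0055,0],"roll": 0.219},
  {"slide": [-0.031,0.004,0],"roll": 0.219},
  {"slide": [-0.033,0.0036,0],"roll": 0.219},
  {"slide": [-0.033,0.0036,0],"roll": 0.219},
])

```text
t: 9.38
eef_pos: [577.7, 130.0, 76.7]
tcp_rot: [3.142, -0.0, 1.438]
ft_force: [-0.3, 0.6, -0.6]
opening: 0.008
grip_force: 0.0
```

```bash
python3 go.py b 6:3,6.1:2.5,6.2:2,6.3:2,6.4:2,6.5:2 18 77
```

```text
t 9.38 P [577.7 130.   76.7] yaw 1.438 F [-0.3  0.6 -0.6] q6 0.24 open 0.01
slide [-0.0003, 0.0001, -0.0003] roll 0.001 -> [577.7 129.6  77. ]
slide [-0.0016, 0.0008, -0.0003] roll 0.043 -> [578.3 128.3  77. ]
slide [-0.0029, 0.0014, -0.0003] roll 0.085 -> [578.7 126.9  77. ]
slide [-0.0037, 0.0021, -0.0003] roll 0.127 -> [579.3 126.   77. ]
slide [-0.0046, 0.0027, -0.0003] roll 0.169 -> [579.7 125.1  77. ]
slide [-0.0054, 0.0032, -0.0003] roll 0.211 -> [580.2 124.1  77. ]
```

>>> step_arm([
  {"slide": [-0.0015,0.001,0],"roll": 0.04},
  {"slide": [-0.0028,0.0016,0],"roll": 0.08},
  {"slide": [-0.0036,0.0022,0],"roll": 0.12},
  {"slide": [-0.0036,0.0022,0],"roll": 0.12},
])

```text
t: 9.88
eef_pos: [579.4, 126.4, 76.6]
tcp_rot: [-3.142, -0.0, 1.317]
ft_force: [-0.3, 1.2, 0.1]
opening: 0.006
grip_force: 0.7
```

```bash
python3 bar.py; python3 ang.py; python3 go.py b 6.3:2,6.4:2,6.5:2 18 77
```

```text
scene 106 z 86.6 mu [21.2  1.4] sd [9.2 6.7] click mod7.5 4.78
top 0
scene dial_pointer 0.86 [579.9 108.3] click 6.29 r 23.2
scene dial_bar 0.64 [553.2 114.9] click -1.41 r 4.4
t 10.28 P [579.5 125.9  76.6] yaw 1.317 F [ 0.5  2.3 -0.1] q6 0.36 open 0.0
slide [0.0, -0.0002, -0.0004] roll 0.006 -> [579.3 126.   77. ]
slide [-0.0007, 0.0004, -0.0004] roll 0.047 -> [579.7 125.1  77. ]
slide [-0.0015, 0.0011, -0.0004] roll 0.089 -> [580.2 124.1  77. ]
```

The pointer mark moved by about one click (5.33 to 6.29) at low force, so it may already have snapped. I'll back off and check.

>>> step_arm([
  {"slide": [0.015,0,0],"roll": 0},
  {"slide": [0.03,0,0],"roll": 0},
  {"slide": [0.03,0,-0.03],"roll": 0},
  {"slide": [0.03,0,-0.05],"roll": 0},
])

```text
t: 10.78
eef_pos: [587.3, 156.2, 127.5]
tcp_rot: [3.141, -0.0, 1.318]
ft_force: [-0.7, 0.3, -0.5]
opening: 0.003
grip_force: 0.0
```

```bash
python3 bar.py; python3 ang.py;python3 - <<'E'
from h import *
o=[]
for n,(y,x) in(("scene",(150,280)),("top",(200,205))):
    c=imaging.read_camera(n);a=c["color"][y:y+70,x:x+90]
    o.append(np.clip(cv2.resize(a,None,fx=8 if n=="scene" else 8,fy=8,interpolation=cv2.INTER_CUBIC)[:,:]*1.4,0,255).astype(np.uint8)[:,:,::-1])
cv2.imwrite("pics/s6.png",cv2.resize(np.vstack(o),None,fx=.53,fy=.53,interpolation=cv2.INTER_AREA))
E
```

```text
scene 128 z 87.0 mu [5.  2.3] sd [17.6  2.9] click mod7.5 6.57
top 50 z 87.3 mu [14.4 -7.9] sd [7.7 2.5] click mod7.5 6.14
top dial_pointer 0.74 [585.2 112.6] click 5.82 r 27.8
top dial_bar 0.75 [552.5 115.7] click -1.14 r 5.2
scene dial_pointer 0.75 [588.5 111. ] click 5.93 r 31.2
scene dial_bar 0.66 [551. 114.] click 13.1 r 6.5
```

View pics/s6.png

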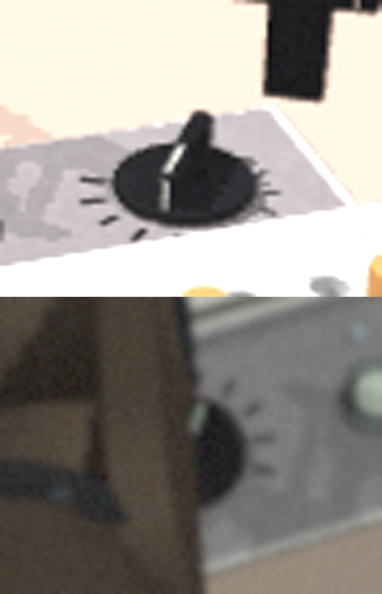

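Scene: the pointer end is at crop (167,177) and the tail at (202,113), somewhere between what I predict for clicks 6 and 7. In the top view the arm hides the dial. I'll move over toward the key and measure again from the clear top camera.

```bash
python3 go.py p 586.5 16.5 127 999
```

```text
t 11.28 P [586.8 155.  126. ] yaw 1.317 F [-0.3  0.7  0.3] q6 0.4 open 0.0
slide [-0.1341, 0.0345, -0.001] roll 0.0 -> [586.5  16.5 127. ]
```

>>> step_arm([
  {"slide": [-0.03,0.008,0],"roll": 0},
  {"slide": [-0.065,0.017,0],"roll": 0},
  {"slide": [-0.1,0.026,0],"roll": 0},
  {"slide": [-0.134,0.0345,0],"roll": 0},
  {"slide": [-0.134,0.0345,0],"roll": 0},
])

```text
t: 11.9
eef_pos: [586.7, 14.7, 126.3]
tcp_rot: [-3.141, 0.0, 1.314]
ft_force: [0.7, 0.6, -0.9]
opening: 0.006
grip_force: 0.0
```

```bash
cat > line.py <<'E'
from h import *
H=np.load("pose.npy")[2]
# white line: bright pixels inside the black skirt, via back-projection at z=88
for n in("top","scene"):
    c=imaging.read_camera(n);g=cv2.cvtColor(c["color"],cv2.COLOR_RGB2GRAY).astype(float)
    D=np.array([557.5,114.2]);r,l=np.mgrid[150:260,220:370]
    w=np.array([atz(c,(a,b),88)[:2] for a,b in zip(l.ravel(),r.ravel())])-D
    v=g[r.ravel(),l.ravel()];m=np.hypot(*w.T)<27
    t=np.percentile(v[m],30)+25;m&=v>t;q=w[m];k=(v[m]-t)
    mu=(q*k[:,None]).sum(0)/k.sum();C=np.cov(q.T,aweights=k);e,V=np.linalg.eigh(C);d=V[:,1]*np.sign(V[:,1]@mu)
    print(n,m.sum(),"mu",mu.round(1),"sd",np.sqrt(e).round(1),"line click",round((120-np.degrees(np.arctan2(d[1],d[0])-H))/24,2),"mu click",round((120-np.degrees(np.arctan2(mu[1],mu[0])-H))/24,2))
E
python3 line.py; python3 bar.py; python3 ang.py; python3 go.py p 586.5 16.5 90 999
python3 - <<'E'
from h import *
c=imaging.read_camera("top");a=c["color"][200:275,215:310]
a=cv2.resize(a,None,fx=8,fy=8,interpolation=cv2.INTER_CUBIC)
cv2.imwrite("pics/t7.png",np.clip(a*1.8,0,255).astype(np.uint8)[:,:,::-1])
E
```

```text
top 208 mu [ -8.7 -12.3] sd [ 6.1 10.8] line click -0.97 mu click 10.91
scene 208 mu [-8.5 -6.5] sd [10.2 13.8] line click 9.31 mu click 11.63
scene 127 z 87.3 mu [5.5 2.2] sd [17.3  2.9] click mod7.5 6.56
top 11 z 86.3 mu [-18.1   8.8] sd [5.2 0.9] click mod7.5 6.2
top dial_pointer 0.48 [581.5 103.5] click 6.68 r 26.2
top dial_bar 0.65 [557.  116.7] click 1.48 r 2.6
scene dial_pointer 0.62 [587.2 110.2] click 6.0 r 30.0
scene dial_bar 0.82 [551.1 118.1] click -0.51 r 7.5
t 12.4 P [586.7  17.1 126.6] yaw 1.317 F [-0.2  0.6  0.1] q6 0.17 open 0.0
slide [-0.0006, -0.0, 0.0366] roll 0.0 -> [586.5  16.5  90. ]
```

View pics/t7.png

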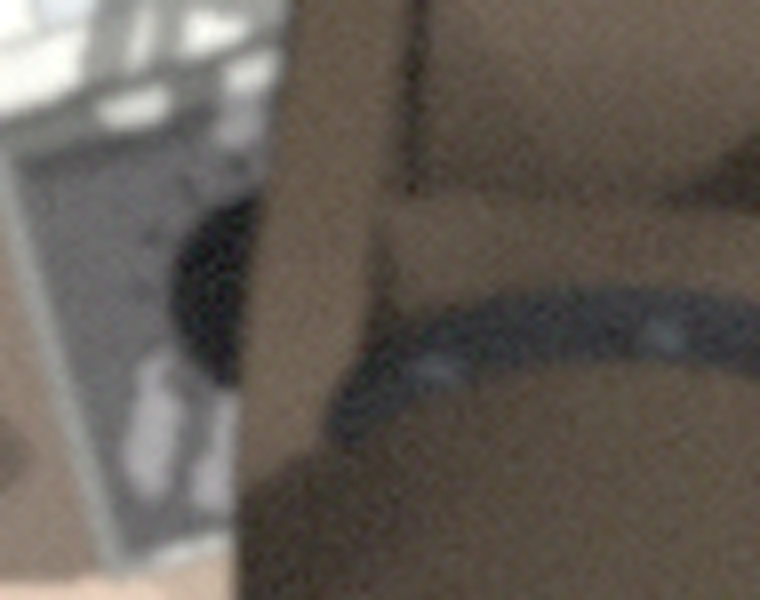

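The arm covers the dial from above. I'll move further aside and score each click numerically by sampling brightness along the white line.

```bash
python3 go.py p 520 -150 170 999
```

```text
t 12.45 P [586.7  17.  126.6] yaw 1.317 F [0.3 0.5 0. ] q6 0.17 open 0.0
slide [-0.1784, -0.0227, -0.0434] roll 0.0 -> [ 520. -150.  170.]
```

>>> step_arm([
  {"slide": [-0.035,-0.005,-0.02],"roll": 0},
  {"slide": [-0.08,-0.01,-0.035],"roll": 0},
  {"slide": [-0.13,-0.016,-0.043],"roll": 0},
  {"slide": [-0.178,-0.022,-0.043],"roll": 0},
  {"slide": [-0.178,-0.022,-0.043],"roll": 0},
])

```text
t: 13.08
eef_pos: [519.9, -152.5, 169.8]
tcp_rot: [3.141, 0.0, 1.313]
ft_force: [1.4, -0.3, -0.4]
opening: 0.001
grip_force: 0.0
```

```bash
cat > sc.py <<'E'
from h import *
H=np.load("pose.npy")[2]
def smp(c,g,P): 
    uv=np.array([proj(c,p) for p in P],np.float32);return cv2.remap(g,uv[None,:,0],uv[None,:,1],cv2.INTER_LINEAR)[0]
for n in("top","scene"):
    c=imaging.read_camera(n);g=cv2.cvtColor(c["color"],cv2.COLOR_RGB2GRAY).astype(np.float32);R=[]
    rr=np.arange(8,25,2.)
    for dx in np.arange(-6,6.1,1.5):
        for dy in np.arange(-6,6.1,1.5):
            for k in np.arange(2,9.1,.25):
                a=H+np.radians(120-24*k);u=np.array([np.cos(a),np.sin(a),0]);v=np.array([-u[1],u[0],0]);D=np.array([557.5+dx,114.2+dy,88])
                on=smp(c,g,[D+r*u for r in rr]);o1=smp(c,g,[D+r*u+5*v for r in rr]);o2=smp(c,g,[D+r*u-5*v for r in rr]);o3=smp(c,g,[D-r*u for r in rr])
                R.append((on.mean()-max(o1.mean(),o2.mean(),o3.mean()),k,dx,dy))
    R=sorted(R,reverse=True)[:5];print(n,[tuple(np.round(x,2).tolist()) for x in R])
E
python3 sc.py; python3 bar.py; python3 ang.py
```

```text
top [(39.24, 6.75, 0.0, 1.5), (38.91, 6.25, -1.5, -1.5), (38.53, 6.5, 0.0, 0.0), (37.25, 6.5, -1.5, 0.0), (35.8, 6.5, -4.5, 1.5)]
scene [(118.17, 6.5, 1.5, 1.5), (115.08, 6.5, 0.0, 1.5), (113.24, 6.75, 1.5, 3.0), (109.86, 6.5, -1.5, 3.0), (106.71, 6.75, 3.0, 3.0)]
scene 128 z 87.2 mu [5.5 2.2] sd [17.5  2.9] click mod7.5 6.56
top 122 z 86.5 mu [-0.1 -1.5] sd [15.9  2.9] click mod7.5 6.5
top dial_pointer 0.8 [585.1 102.2] click 6.66 r 30.1
top dial_bar 0.69 [557. 118.] click 1.63 r 3.9
scene dial_pointer 0.89 [585.3 113.6] click 5.74 r 27.8
scene dial_bar 0.85 [554.2 114.2] click 13.16 r 3.3
```

```bash
cat > sc2.py <<'E'
from h import *
from scipy.optimize import minimize
H=np.load("pose.npy")[2]
def smp(c,g,P):
    T=np.array(c["camera_from_world"],float);p=P@T[:3,:3].T+T[:3,3]
    uv=cv2.projectPoints(p*[1,-1,-1],np.zeros(3),np.zeros(3),np.array(c["intrinsics"],float),np.array(c["distortion"],float))[0][:,0].astype(np.float32)
    return cv2.remap(g,uv[None,:,0],uv[None,:,1],cv2.INTER_LINEAR)[0]
def skirt(c,g):  # dark disc centre, z=70, and ticks z=62
    A=np.linspace(0,2*np.pi,90);best=None
    for dx in np.arange(-6,6.1,1):
        for dy in np.arange(-6,6.1,1):
            f=lambda r:smp(c,g,np.stack([557.5+dx+r*np.cos(A),114.2+dy+r*np.sin(A),np.full(90,70.)],1))
            s=np.median(f(33)-f(27));best=max(best or (-9,),(s-np.std(f(27))*.3,dx,dy))
    return best
for n in("top","scene"):
    c=imaging.read_camera(n)
    for lab,im in(("start",cv2.imread(f"pics/{n}0.png")[:,:,::-1]),("now",c["color"])):
        g=cv2.cvtColor(np.ascontiguousarray(im),cv2.COLOR_RGB2GRAY).astype(np.float32)
        sk=skirt(c,g);D=np.array([557.5+sk[1],114.2+sk[2]])
        R=[]
        for e in np.arange(-3,3.1,1):
          for f in np.arange(-3,3.1,1):
            for k in np.arange(1,9,.1):
                a=H+np.radians(120-24*k);u=np.array([np.cos(a),np.sin(a),0]);v=np.array([-u[1],u[0],0]);O=np.r_[D+[e,f],88]
                rr=np.arange(6,26,2.)[:,None];m=[smp(c,g,O+rr*u+s*v) for s in(-5,0,5)]
                R.append((m[1].mean()-max(m[0].mean(),m[2].mean()),k,e,f))
        R=np.array(sorted(R,reverse=True)[:25]);print(n,lab,"skirt off",sk[1:],"k",R[:,1].mean().round(2),R[:,1].std().round(2),"off",R[:,2:].mean(0).round(1))
        # ticks
        A=np.arange(-15,10.5*10+150,1.)
        t=np.arange(-2,12,.05);th=H+np.radians(120-24*t)
        s=np.mean([smp(c,g,np.stack([D[0]+r*np.cos(th),D[1]+r*np.sin(th),np.full(len(t),62.)],1)) for r in(35,36,37,38)],0)
        F=np.sum(((s-s.mean())*np.exp(2j*np.pi*t))[(t>2)&(t<10)]);print("   tick phase (clicks)",round(((np.angle(-F)/2/np.pi)+.5)%1-.5,2))
E
python3 sc2.py
```

```text
top start skirt off (np.float64(0.0), np.float64(1.0)) k 2.99 0.19 off [ 0.8 -1.6]
   tick phase (clicks) 0.02
top now skirt off (np.float64(0.0), np.float64(0.0)) k 6.48 0.2 off [ 0.4 -0.5]
   tick phase (clicks) -0.03
scene start skirt off (np.float64(6.0), np.float64(2.0)) k 3.15 2.26 off [-0.8  1.5]
   tick phase (clicks) 0.33
scene now skirt off (np.float64(1.0), np.float64(2.0)) k 6.46 0.13 off [-0.7 -0.5]
   tick phase (clicks) 0.05
```

```bash
python3 bar.py; python3 - <<'E'
from h import *
print(state()["t"])
# depth fit with strict top-face pixels, both cameras, fitting rectangle centre
H=np.load("pose.npy")[2]
for n in("top","scene"):
  A=[]
  for _ in range(3):
    c=imaging.read_camera(n);Z=c["z_map"];K=np.array(c["intrinsics"],float)
    r,l=np.mgrid[150:260,220:370];uv=np.stack([l.ravel(),r.ravel()],1).astype(float);z=Z[r.ravel(),l.ravel()];ok=z>0;uv=uv[ok];z=z[ok]
    nn=cv2.undistortPoints(uv[:,None],K,np.array(c["distortion"],float))[:,0];T=np.array(c["camera_from_world"],float)
    w=(np.stack([nn[:,0]*z,-nn[:,1]*z,-z],1)-T[:3,3])@T[:3,:3];P=w[:,:2]-[557.5,114.2]
    m=(np.hypot(*P.T)<33)&(w[:,2]>83.5)&(w[:,2]<92);(cx,cy),(a,b),ang=cv2.minAreaRect(P[m].astype(np.float32))
    q=P[m];mu=q.mean(0);_,s,V=np.linalg.svd(q-mu);k=(120-np.degrees(np.arctan2(V[0,1],V[0,0])-H))/24%7.5
    A.append(((cx,cy),(a,b),(120-(ang-np.degrees(H)))/24%3.75,k,m.sum()))
  print(n,[(np.round(x[0],1).tolist(),np.round(x[1],1).tolist(),round(x[2],2),round(float(x[3]),2),int(x[4])) for x in A])
E
```

```text
scene 125 z 87.1 mu [5.1 2.3] sd [17.4  2.9] click mod7.5 6.56
top 122 z 86.4 mu [ 0.  -1.6] sd [16.   2.9] click mod7.5 6.52
13.775
top [([0.3, -1.5], [9.7, 55.3], np.float64(2.79), 6.52, 115), ([-0.1, -1.4], [10.0, 54.4], np.float64(2.74), 6.5, 112), ([0.2, -1.4], [10.1, 55.1], np.float64(2.77), 6.54, 114)]
scene [([1.4, 2.9], [9.9, 58.0], np.float64(2.82), 6.53, 105), ([0.7, 2.9], [9.3, 56.4], np.float64(2.77), 6.55, 104), ([1.3, 3.0], [9.5, 56.2], np.float64(2.72), 6.55, 101)]
```

Depth fits from both cameras agree (rectangle 55 x 10 mm, click 6.52 ± 0.03, not moving), so the dial is hanging on the crest between clicks 6 and 7. I'll nudge it forward gently to about 6.8 and watch the force.

```bash
python3 go.py b 6.5:17 18 127;python3 go.py b 6.5:17 18 170
```

```text
t 14.07 P [ 520.7 -150.2  169.6] yaw 1.317 F [0.5 0.2 0.8] q6 -0.15 open 0.01
slide [0.2954, -0.01, 0.0426] roll 0.089 -> [585.2 138.3 127. ]
t 14.07 P [ 520.7 -150.2  169.6] yaw 1.317 F [0.5 0.2 0.8] q6 -0.15 open 0.01
slide [0.2954, -0.01, -0.0004] roll 0.089 -> [585.2 138.3 170. ]
```

>>> step_arm([
  {"slide": [0.05,-0.002,0],"roll": 0.02},
  {"slide": [0.11,-0.004,0],"roll": 0.04},
  {"slide": [0.17,-0.006,0],"roll": 0.06},
  {"slide": [0.23,-0.008,0],"roll": 0.08},
  {"slide": [0.28,-0.01,0.01],"roll": 0.089},
])

```text
t: 14.7
eef_pos: [581.9, 125.6, 160.1]
tcp_rot: [3.14, -0.001, 1.228]
ft_force: [-0.2, -0.7, -0.5]
opening: 0.004
grip_force: 0.0
```

>>> step_arm([
  {"slide": [0.015,0,0.01],"roll": 0},
  {"slide": [0.015,0,0.04],"roll": 0},
  {"slide": [0.015,0,0.07],"roll": 0},
  {"slide": [0.015,0,0.083],"roll": 0},
  {"slide": [0.015,0,0.083],"roll": 0},
])

```text
t: 15.32
eef_pos: [586.3, 136.9, 76.2]
tcp_rot: [-3.14, 0.001, 1.227]
ft_force: [0.1, -0.1, 0.1]
opening: -0.003
grip_force: 0.0
```

```bash
python3 go.py b 6.5:8,6.5:4,6.5:3,6.6:2.5,6.7:2.5,6.8:2.5 18 77; python3 bar.py
```

```text
t 15.32 P [586.3 136.9  76.2] yaw 1.227 F [ 0.1 -0.1  0.1] q6 0.46 open -0.0
slide [-0.0081, -0.0015, -0.0008] roll -0.0 -> [582.2 129.8  77. ]
slide [-0.0121, -0.0015, -0.0008] roll -0.0 -> [580.8 126.   77. ]
slide [-0.0131, -0.0015, -0.0008] roll -0.0 -> [580.5 125.1  77. ]
slide [-0.0144, -0.0008, -0.0008] roll 0.042 -> [580.8 123.7  77. ]
slide [-0.0152, -0.0001, -0.0008] roll 0.083 -> [581.1 122.7  77. ]
slide [-0.016, 0.0006, -0.0008] roll 0.125 -> [581.5 121.7  77. ]
scene 104 z 86.7 mu [12.3  0.6] sd [13.   4.5] click mod7.5 6.51
top 0
```

>>> step_arm([
  {"slide": [-0.008,-0.0015,0],"roll": 0},
  {"slide": [-0.012,-0.0015,0],"roll": 0},
  {"slide": [-0.013,-0.0015,0],"roll": 0},
  {"slide": [-0.0144,-0.0008,0],"roll": 0.04},
  {"slide": [-0.0144,-0.0008,0],"roll": 0.04},
])

```text
t: 16.05
eef_pos: [580.9, 124.2, 76.7]
tcp_rot: [3.142, -0.0, 1.187]
ft_force: [-1.3, 0.2, 0.3]
opening: 0.005
grip_force: 0.0
```

```bash
python3 go.py b 6.6:2.5,6.7:2.5,6.8:2.5,6.9:2.5 18 77; python3 bar.py
```

```text
t 16.05 P [580.9 124.2  76.7] yaw 1.187 F [-1.3  0.2  0.3] q6 0.48 open 0.01
slide [-0.0005, 0.0, -0.0003] roll 0.001 -> [580.8 123.7  77. ]
slide [-0.0013, 0.0008, -0.0003] roll 0.043 -> [581.1 122.7  77. ]
slide [-0.0021, 0.0014, -0.0003] roll 0.085 -> [581.5 121.7  77. ]
slide [-0.0029, 0.0021, -0.0003] roll 0.127 -> [581.8 120.7  77. ]
scene 97 z 86.2 mu [23.2 -1.9] sd [7.8 5.2] click mod7.5 3.31
top 0
```

>>> step_arm([
  {"slide": [-0.0009,0.0004,0],"roll": 0.02},
  {"slide": [-0.0013,0.0008,0],"roll": 0.04},
  {"slide": [-0.0013,0.0008,0],"roll": 0.04},
])

```text
t: 16.52
eef_pos: [581.1, 122.7, 76.6]
tcp_rot: [-3.142, -0.0, 1.147]
ft_force: [-0.6, 1.0, 0.8]
opening: 0.004
grip_force: 0.0
```

>>> step_arm([
  {"slide": [-0.0005,0.0004,0],"roll": 0.02},
  {"slide": [-0.001,0.0007,0],"roll": 0.04},
  {"slide": [-0.001,0.0007,0],"roll": 0.04},
])

```text
t: 16.9
eef_pos: [581.3, 121.5, 76.6]
tcp_rot: [-3.142, -0.0, 1.107]
ft_force: [0.2, 0.6, -0.7]
opening: 0.004
grip_force: 0.3
```

```bash
python3 go.py b 6.8:2.5,6.9:2.5,7:2.5,7.1:2.5 18 77
```

```text
t 16.9 P [581.3 121.5  76.6] yaw 1.107 F [ 0.2  0.6 -0.7] q6 0.56 open 0.0
slide [0.0002, 0.0001, -0.0004] roll 0.006 -> [581.5 121.7  77. ]
slide [-0.0006, 0.0008, -0.0004] roll 0.047 -> [581.8 120.7  77. ]
slide [-0.0014, 0.0015, -0.0004] roll 0.089 -> [582.  119.6  77. ]
slide [-0.0022, 0.0021, -0.0004] roll 0.131 -> [582.2 118.6  77. ]
```

```bash
cat > tail.py <<'E'
from h import *
H=np.load("pose.npy")[2]
for _ in range(2):
    c=imaging.read_camera("scene");Z=c["z_map"];K=np.array(c["intrinsics"],float)
    r,l=np.mgrid[150:260,220:370];uv=np.stack([l.ravel(),r.ravel()],1).astype(float);z=Z[r.ravel(),l.ravel()];ok=z>0;uv=uv[ok];z=z[ok]
    nn=cv2.undistortPoints(uv[:,None],K,np.array(c["distortion"],float))[:,0];T=np.array(c["camera_from_world"],float)
    w=(np.stack([nn[:,0]*z,-nn[:,1]*z,-z],1)-T[:3,3])@T[:3,:3];P=w[:,:2]-[558.6,117.1]
    a=H+np.radians(120-24*6.8);u=np.array([np.cos(a),np.sin(a)])
    m=(np.hypot(*P.T)<31)&(w[:,2]>83.5)&(w[:,2]<92)&(P@u<0);q=P[m];mu=q.mean(0)
    _,s,V=np.linalg.svd(q-mu);f=lambda v:round(float((120-np.degrees(np.arctan2(v[1],v[0])-H))/24%7.5),2)
    print(m.sum(),"mean dir",f(mu),"axis",f(V[0]),"sd",(s/np.sqrt(m.sum())).round(1))
E
python3 tail.py
```

```text
0 mean dir nan axis 5.68 sd []
0 mean dir nan axis 5.68 sd []tail.py:9: RuntimeWarning: Mean of empty slice.
  m=(np.hypot(*P.T)<31)&(w[:,2]>83.5)&(w[:,2]<92)&(P@u<0);q=P[m];mu=q.mean(0)
  ret = um.true_divide(
```

>>> step_arm([
  {"slide": [0.015,0,0],"roll": 0},
  {"slide": [0.04,0,0],"roll": 0},
  {"slide": [0.04,0,0],"roll": 0},
])

```text
t: 17.38
eef_pos: [599.8, 159.0, 76.5]
tcp_rot: [3.141, -0.001, 1.11]
ft_force: [-0.7, 0.2, 0.5]
opening: 0.006
grip_force: 0.0
```

```bash
python3 bar.py; python3 tail.py;  python3 go.py b 7:3 18 77
```

```text
scene 112 z 86.4 mu [11.5 -2. ] sd [12.2  3. ] click mod7.5 7.13
top 37 z 86.8 mu [ 15.6 -12.1] sd [5.8 2.5] click mod7.5 6.45
15 mean dir 7.42 axis 3.77 sd [3.5 2.9]
16 mean dir 7.27 axis 2.51 sd [3.2 2.1]
t 17.57 P [598.9 157.   76.5] yaw 1.108 F [ 0.1 -0.5 -0.5] q6 0.61 open 0.0
slide [-0.0405, 0.0016, -0.0005] roll 0.09 -> [582.3 120.1  77. ]
```

>>> step_arm([
  {"slide": [0.01,0,-0.03],"roll": 0},
  {"slide": [0.02,0,-0.06],"roll": 0},
  {"slide": [0.02,0,-0.07],"roll": 0},
])

```text
t: 17.95
eef_pos: [608.6, 175.2, 148.2]
tcp_rot: [3.14, -0.002, 1.108]
ft_force: [0.1, -0.7, 0.3]
opening: 0.002
grip_force: 0.0
```

```bash
python3 bar.py; python3 tail.py;  python3 go.py p 520 -150 170 999
```

```text
scene 144 z 86.7 mu [5. 2.] sd [16.8  3. ] click mod7.5 7.03
top 125 z 86.8 mu [-0.4 -1.4] sd [16.2  3. ] click mod7.5 6.99
50 mean dir 7.14 axis 7.02 sd [8.1 2.9]
48 mean dir 7.18 axis 7.03 sd [7.6 2.8]
t 18.15 P [607.5 174.6 145.7] yaw 1.107 F [-0.1  0.4 -0.1] q6 0.64 open -0.0
slide [-0.3295, 0.0668, -0.0243] roll 0.0 -> [ 520. -150.  170.]
```

Both cameras now fit click 7 cleanly (7.03 and 6.99). On to the start key.

```bash
python3 go.py p 586.5 16.8 145 999
```

```text
t 18.15 P [607.5 174.6 145.7] yaw 1.107 F [-0.1  0.4 -0.1] q6 0.64 open -0.0
slide [-0.1506, 0.0517, 0.0007] roll 0.0 -> [586.5  16.8 145. ]
```

>>> step_arm([
  {"slide": [-0.035,0.012,0],"roll": 0},
  {"slide": [-0.08,0.027,0],"roll": 0},
  {"slide": [-0.12,0.041,0],"roll": 0},
  {"slide": [-0.1505,0.0517,0.01],"roll": 0},
  {"slide": [-0.1505,0.0517,0.03],"roll": 0},
])

```text
t: 18.77
eef_pos: [586.6, 15.0, 115.7]
tcp_rot: [-3.141, 0.0, 1.105]
ft_force: [0.2, 0.9, 0.4]
opening: 0.001
grip_force: 0.0
```

```bash
python3 go.py p 586.5 16.8 80 999; python3 - <<'E'
from h import *
c=imaging.read_camera("scene")
for m in mark_of("scene","start_key_top")[:2]: print(m,atz(c,m["uv"],75).round(1))
E
```

```text
t 18.77 P [586.6  15.  115.7] yaw 1.105 F [0.2 0.9 0.4] q6 0.38 open 0.0
slide [0.0016, -0.0009, 0.0357] roll 0.0 -> [586.5  16.8  80. ]
{'uv': [269.3, 197.6], 'confidence': 0.41} [585.8  20.8  75. ]
```

>>> step_arm([
  {"slide": [0.001,0,0.02],"roll": 0},
  {"slide": [0.001,0,0.035],"roll": 0},
  {"slide": [0.001,0,0.04],"roll": 0},
  {"slide": [0.001,0,0.043],"roll": 0},
  {"slide": [0.001,0,0.043],"roll": 0},
])

```text
t: 19.5
eef_pos: [587.6, 18.5, 73.9]
tcp_rot: [-3.142, -0.0, 1.108]
ft_force: [-2.4, 0.2, 3.1]
opening: 0.006
grip_force: 1.1
```

>>> step_arm([
  {"slide": [0,0,0.002],"roll": 0},
  {"slide": [0,0,0.004],"roll": 0},
  {"slide": [0,0,0.005],"roll": 0},
  {"slide": [0,0,0.005],"roll": 0},
])

```text
t: 20.0
eef_pos: [587.8, 18.4, 70.1]
tcp_rot: [3.14, -0.001, 1.108]
ft_force: [-6.5, 1.4, 17.6]
opening: 0.004
grip_force: 8.9
```

The key is bottomed: 17.6 N at z = 70.1. Releasing straight up, then moving away.

>>> step_arm([
  {"slide": [0,0,0],"roll": 0},
  {"slide": [0,0,-0.01],"roll": 0},
  {"slide": [0,0,-0.04],"roll": 0},
  {"slide": [0,0,-0.09],"roll": 0},
  {"slide": [0,0,-0.11],"roll": 0},
])

```text
t: 20.62
eef_pos: [588.5, 18.2, 181.3]
tcp_rot: [3.138, -0.001, 1.108]
ft_force: [0.9, -0.9, -0.5]
opening: 0.005
grip_force: 0.0
```

>>> step_arm([
  {"slide": [-0.04,-0.02,0],"roll": 0},
  {"slide": [-0.08,-0.04,0],"roll": 0},
  {"slide": [-0.12,-0.06,0],"roll": 0},
  {"slide": [-0.14,-0.07,0],"roll": 0},
  {"slide": [-0.14,-0.07,0],"roll": 0},
])

```text
t: 21.25
eef_pos: [462.0, -76.4, 178.9]
tcp_rot: [3.141, -0.0, 1.106]
ft_force: [-0.2, 0.3, -0.0]
opening: 0.004
grip_force: 0.0
```

```bash
python3 bar.py; python3 - <<'E'
from h import *
s=state();print(s["t"],np.round(s["eef_pos"],1),np.round(s["ft_force"],1))
c=imaging.read_camera("scene");Z=c["z_map"];K=np.array(c["intrinsics"],float);T=np.array(c["camera_from_world"],float)
u,v=proj(c,(586.5,19,75)).round().astype(int);o=[]
for r in range(v-3,v+2):
    for l in range(u-3,u+4):
        n=cv2.undistortPoints(np.array([[[l,r]]],float),K,np.array(c["distortion"],float))[0,0];z=Z[r,l]
        o.append((T[:3,:3].T@(np.array([n[0]*z,-n[1]*z,-z])-T[:3,3]))[2])
print("key top z",np.percentile(o,[50,90]).round(1))
E
```

```text
scene 146 z 86.8 mu [5. 2.] sd [16.7  2.9] click mod7.5 7.05
top 126 z 86.8 mu [-0.5 -1.4] sd [16.2  3. ] click mod7.5 6.99
21.35 [463.2 -75.7 178.8] [-0.1  0.7  0.4]
key top z [74.6 75.3]
```

The dial still reads click 7, the key is back up at 75 mm, and the arm is clear.

```bash
python3 -c "
from cell import env
print(env.job_done())"
```

```text
the job is handed in; nothing more can be done
None
```

The dial was turned up four clicks (3 to 7) with a fingertip; the start key was then pressed to the bottom (17.6 N) and came back up, the arm is clear of the heater, and the job was handed in at about 21 s (no verdict was returned).

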